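Feel for the pump clip that still grips

TASK

Take the feeler gauge out of its rest and try its blade gently, blade down, in the four tube-clip slots on top of the infusion pump: one clip still grips the blade with a light drag, the others are worn loose or jammed shut. Leave the gauge standing upright in the clip that drags, the blade about half-way in (to the line on it) and held by the drag alone. Do not force a blocked slot, do not let the gauge drop through a loose one, and leave the other things on the counter as they are.

Things in the scene. Friction and masses are not known exactly. Their poses are not given: they have to be found in the camera images.
- gauge_grip (a point): centre of the feeler gauge's grip, where it is grasped: a bare aluminium block 30 mm wide (x), 16 mm thick (y), 60 mm tall (z). The gauge stands upright, blade down: the blade's tip lies 80 mm below this point, the shoulder under the grip 30 mm below it. x along the blade's width, y through its thickness, z up
- gauge_tip (a point): middle of the end of the gauge's blade, on the gauge's axis. The blade is flat steel 22 mm wide (x), 5 mm thick (y) and 50 mm long (z), with a rounded tip and a dark line across it half-way (25 mm above the tip). Same axes as the grip
- rest_top (a point): centre of the top of the gauge's rest, a fixed grey block 59 x 50 mm, 56 mm high, on a 90 x 80 mm foot, with an upright pocket 27 x 8 mm (x, y), 50 mm deep, in which the blade stands loosely at the start; the gauge is drawn straight up by more than 50 mm
- slot0 (a point): middle of the mouth of a tube-clip slot, level with the pump's flat top. The mouth is 30 mm long (x) and 10 mm wide (y); the blade goes in with its width along x. z up. All slots look alike; a clip's pads begin 10 mm below the mouth and the gap between them does not show in the poses
- slot1 (a point): the next slot, 46 mm further along the pump's +y. Exactly one slot of the four, a different one each time, grips: its sprung pads meet the tip 11 to 15 mm below the mouth, let the blade in at some 6 to 12 N, then drag on it with about 3 to 9 N both ways, enough to hold the gauge up
- slot2 (a point): the next slot, 92 mm from slot0. One slot of the four is jammed shut: the tip meets a hard stop 11 to 14 mm below the mouth; press there with no more than 20 N. Two are loose (8 mm or more between the pads): no drag, and a gauge let go there drops until its shoulder hits the pump
- slot3 (a point): the last slot, 138 mm from slot0. Every slot is open to 80 mm deep apart from its pads
- vial1: small jar-shaped medicine vial, 28 mm across, 50 mm high. Not part of the job: leave alone; origin under its middle
- vial2: medicine vial, 34 mm across, 60 mm high. Not part of the job: leave alone; origin under its middle
- spray: bottle, 64 mm across, 150 mm high. Not part of the job: leave alone; origin under its middle
- dish: steel bowl, 110 mm across, 40 mm high. Not part of the job: leave alone; origin under its middle
- tape: white ring of tape, 60 mm across, 20 mm high. Not part of the job: leave alone; origin under its middle
- syringe: syringe lying down, 140 mm long, 30 mm wide, its x along its length. Not part of the job: leave alone; origin under its middle
- cup: white plastic cup, 66 mm across, 80 mm high. Not part of the job: leave alone; origin under its middle
- pump: the infusion pump (fixed white box 130 x 220 mm, 100 mm high, long side along its y); origin in the middle of its underside. The pads inside its four slots (called clip_a to clip_d in no order) are part of it
- gauge: the feeler gauge; origin in the middle of the blade's tip, z up towards the grip; 110 mm tall in all
There are look-alikes about, which are no part of the job. Leave any red look-alike of the part that bears rest_top alone.

How it is judged:
On the way, in this order (a step that is already met when the one before it is completed fails the run):
1. the gauge is drawn clear up out of its rest (z of gauge_tip in the frame of rest_top above 0.005 m and contact force between the fingers and gauge above 1 N), for 0.1 s.
2. held in the gripper, the blade is slid into a slot at least 18 mm deep (((x of gauge_tip in the frame of slot0 between -0.006 and 0.006 m and y of gauge_tip in the frame of slot0 between -0.005 and 0.005 m and z of gauge_tip in the frame of slot0 between -0.04 and -0.018 m) or (x of gauge_tip in the frame of slot1 between -0.006 and 0.006 m and y of gauge_tip in the frame of slot1 between -0.005 and 0.005 m and z of gauge_tip in the frame of slot1 between -0.04 and -0.018 m) or (x of gauge_tip in the frame of slot2 between -0.006 and 0.006 m and y of gauge_tip in the frame of slot2 between -0.005 and 0.005 m and z of gauge_tip in the frame of slot2 between -0.04 and -0.018 m) or (x of gauge_tip in the frame of slot3 between -0.006 and 0.006 m and y of gauge_tip in the frame of slot3 between -0.005 and 0.005 m and z of gauge_tip in the frame of slot3 between -0.04 and -0.018 m)) and contact force between the fingers and gauge above 1 N), for 0.1 s.
At the end, for the whole second after the job is handed in: the gauge is released and stands still and upright (within 0.1 rad) in a slot, held by the drag alone, its tip 17 to 35 mm below the mouth (half-way is 25 mm) (((x of gauge_tip in the frame of slot0 between -0.006 and 0.006 m and y of gauge_tip in the frame of slot0 between -0.005 and 0.005 m and z of gauge_tip in the frame of slot0 between -0.035 and -0.017 m) or (x of gauge_tip in the frame of slot1 between -0.006 and 0.006 m and y of gauge_tip in the frame of slot1 between -0.005 and 0.005 m and z of gauge_tip in the frame of slot1 between -0.035 and -0.017 m) or (x of gauge_tip in the frame of slot2 between -0.006 and 0.006 m and y of gauge_tip in the frame of slot2 between -0.005 and 0.005 m and z of gauge_tip in the frame of slot2 between -0.035 and -0.017 m) or (x of gauge_tip in the frame of slot3 between -0.006 and 0.006 m and y of gauge_tip in the frame of slot3 between -0.005 and 0.005 m and z of gauge_tip in the frame of slot3 between -0.035 and -0.017 m)) and angle between gauge_tip's own z axis and vertical below 0.1 rad and linear speed of gauge below 0.01 m/s and contact force between the fingers and gauge below 0.1 N); the robot touches nothing.
It fails at once if the gauge is forced: more than 25 N between it and the pump or a clip (contact force between gauge and pump above 25 N or contact force between gauge and clip_a above 25 N or contact force between gauge and clip_b above 25 N or contact force between gauge and clip_c above 25 N or contact force between gauge and clip_d above 25 N).
It fails at once if the gauge drops through a slot: its tip goes more than 42 mm below the mouth ((x of gauge_tip in the frame of slot0 between -0.006 and 0.006 m and y of gauge_tip in the frame of slot0 between -0.005 and 0.005 m and z of gauge_tip in the frame of slot0 between -0.08 and -0.042 m) or (x of gauge_tip in the frame of slot1 between -0.006 and 0.006 m and y of gauge_tip in the frame of slot1 between -0.005 and 0.005 m and z of gauge_tip in the frame of slot1 between -0.08 and -0.042 m) or (x of gauge_tip in the frame of slot2 between -0.006 and 0.006 m and y of gauge_tip in the frame of slot2 between -0.005 and 0.005 m and z of gauge_tip in the frame of slot2 between -0.08 and -0.042 m) or (x of gauge_tip in the frame of slot3 between -0.006 and 0.006 m and y of gauge_tip in the frame of slot3 between -0.005 and 0.005 m and z of gauge_tip in the frame of slot3 between -0.08 and -0.042 m)).
It fails at once if another thing on the counter is moved more than 30 mm (distance of any of vial1, vial2, spray, dish, tape, syringe, cup from where it was at the start of the episode above 0.03 m).
It also fails if it takes over 64 s, if anything falls off the work surface, if the arm or the gripper's body presses on something with over 40 N, if the wrist force passes 120 N, or if a joint passes its speed limit or range.

ROBOT

A 6-joint arm with a two-finger parallel gripper is mounted at the origin on the work surface. World frame = base frame: x ahead of the robot, y to its left, z up, the work surface at z = 0. Lengths are in m, angles in rad, forces in N, time in s.
With the tool pointing down it reaches from about 0.275 to 0.875 m from the base axis. Payload 12.5 kg.
Tool frame: the origin (TCP) lies at the very end of the fingers, on their centre line; the grasp point (between the pads) lies 19 mm behind it; z points along the fingers, y is the line along which they close (so a half turn about z gives the same grasp; the last joint's range is limited). The gripper opens to 85 mm and grips with 20 to 120 N. Pads are 22 mm wide; open, the fingers measure 114 mm over their backs; the gripper's body (76 mm by 85 mm) begins 54 mm behind the grasp point. The pads swing forward as they close: fully open they stand 13 mm farther back than shut.
Start: joints at [-1.417, 0.351, 1.652, -0, 1.139, -0.085], TCP at [0.13, -0.534, 0.231] pointing down, gripper open.
Joint ranges: [-2.75, 2.75], [-0.79, 2.1], [0.01, 2.65], [-1.57, 4.71], [0.07, 3.14], [-2.87, 2.87]. Speed limits (rad/s): [2.22, 2.22, 2.79, 3.14, 3.14, 3.14].

INTERFACE

Orientations are given as a 3x3 rotation matrix whose columns are the frame's x, y, z axes.
In Python, from bench import manip gives the robot as it stands. Calls block until the motion is done:
- manip.move_ptp(position, orientation): joint-space move of the TCP to a pose.
- manip.move_l(position, attitude=None, max_speed=0.15): straight line of the TCP; attitude=None keeps the orientation; max_speed is the mean speed in m/s.
- manip.move_j(angles): joint-space move.
- manip.set_gripper(opening, effort=None): opening from 0.0 (shut) to 1.0 (fully open); effort is the grip in N (None keeps the last); returns when the fingers have stopped.
- manip.dwell(seconds).
- manip.inverse_kinematics(position, orientation): joint angles nearest the present ones, or None.
- manip.grab_frame(name): name is "scene" or "top"; returns (picture, depth): 480x640x3 uint8, red, green, blue; 480x640 float32, m along the optical axis (not along the pixel's ray), 0 where there is no reading.
- manip.get_calibration(name): a dict with "camera_matrix" (3x3 intrinsics, pixels), "R" (3x3) and "t" (3): a world point X has camera coordinates R X + t. Camera axes: x right, y down, z forward; pixel columns grow to the right and rows downward; lengths in m; the calibration is good to about 2 mm. A picture is of the moment at which its call begins. get_calibration takes no time and is no camera call.
A pose or a line that the arm cannot do raises manip.Unreachable and nothing moves.
- manip.sign_off(): hands the job in; it is judged then, once.
Trained networks look in the newest picture that a camera, given by its name, has taken for a name from the list of things; names that differ only in an ending like _2 or _b are one class to them, and where a whole thing is asked for, a point or a joint stands for the part that bears it (a point fixed in the world has none). Each returns a list of dicts, best first, with "confidence" (0 to 1); they miss things now and then, are a little off and sometimes report something else, mostly with a low value. They report only what shows in the picture. A call takes as long as a camera call. They do not tell look-alikes from the thing itself.
- manip.look_for(camera, name): "at" ([x, y, z] in m, in world coordinates, good to about 4 mm: the middle of the surface that is visible of it).
Readings, each from a call of its own:
- manip.current_time(): time.
- manip.current_qpos(): joint angles.
- manip.current_joint_vel(): joint speeds.
- manip.current_joint_torque(): joint torques, N m.
- manip.current_ee_pos(): TCP position.
- manip.current_tcp_rot(): TCP orientation.
- manip.current_force(): force on the tool from outside, world axes, zero at the start.
- manip.current_ft_torque(): the same for the moment, N m.
- manip.current_grip_width(): opening from 0.0 (shut) to 1.0 (fully open).
- manip.current_grip_force(): force on a finger pad.
Only numpy, scipy, OpenCV 4.12 (cv2) and the standard library are available. Lean on these libraries where they do the work, as an engineer would, in place of code of your own. Each camera call takes 0.05 s, during which the arm holds its last target. There are 200 camera calls.

## Working session

There is one attempt and no reset: what is moved stays moved. The work goes in short steps, each a Python script; the robot and the scene stay as the last script left them, time stands still between calls to the robot, and variables do not carry over. Pictures are saved under pics/ and viewed, at most 10 in all, crops included, and the job is handed in when it is done.

```bash
mkdir -p pics; ls
python3 - <<'E'
from bench import manip
import cv2,numpy as np
for c in ("scene","top"):
    p,d=manip.grab_frame(c); cv2.imwrite(f"pics/{c}0.png",p[:,:,::-1]); np.savez(f"{c}0.npz",p=p,d=d)
    K=manip.get_calibration(c); print(c,(-K["R"].T@K["t"]).round(3),K["camera_matrix"][0,0], K["R"].round(3).tolist())
    for n in ("gauge_grip","rest_top","slot0","slot1","slot2","slot3","pump"):
        print(n,[(np.round(r["at"],3).tolist(),round(r["confidence"],2)) for r in manip.look_for(c,n)][:4])
print(manip.current_time(),manip.current_tcp_rot().round(2).tolist() if hasattr(manip.current_tcp_rot(),'round') else manip.current_tcp_rot())
E
```

```text
pics
scene [1.05  0.587 1.148] 587.2439069499594 [[-0.748, 0.664, -0.013], [0.557, 0.616, -0.557], [-0.362, -0.423, -0.831]]
gauge_grip [([0.474, -0.227, 0.092], 0.61)]
rest_top [([0.584, -0.095, 0.029], 0.87), ([0.487, -0.214, 0.022], 0.76)]
slot0 [([0.54, 0.146, 0.103], 0.82)]
slot1 [([0.54, 0.146, 0.103], 0.82)]
slot2 [([0.54, 0.146, 0.103], 0.82)]
slot3 [([0.54, 0.146, 0.103], 0.82)]
pump [([0.533, 0.148, 0.103], 0.95)]
top [0.457 0.057 1.196] 492.6084327453463 [[0.022, -1.0, 0.009], [-0.993, -0.023, -0.115], [0.115, -0.006, -0.993]]
gauge_grip [([0.475, -0.228, 0.116], 0.51)]
rest_top [([0.566, -0.107, 0.016], 0.71), ([0.47, -0.224, 0.008], 0.62)]
slot0 [([0.516, 0.123, 0.102], 0.71)]
slot1 [([0.516, 0.123, 0.102], 0.71)]
slot2 [([0.516, 0.123, 0.102], 0.71)]
slot3 [([0.516, 0.123, 0.102], 0.71)]
pump [([0.522, 0.126, 0.101], 0.71), ([0.59, 0.38, 0.048], 0.71)]
0.8 [[0.97, 0.24, -0.0], [0.24, -0.97, -0.0], [-0.0, 0.0, -1.0]]
```

View pics/scene0.png

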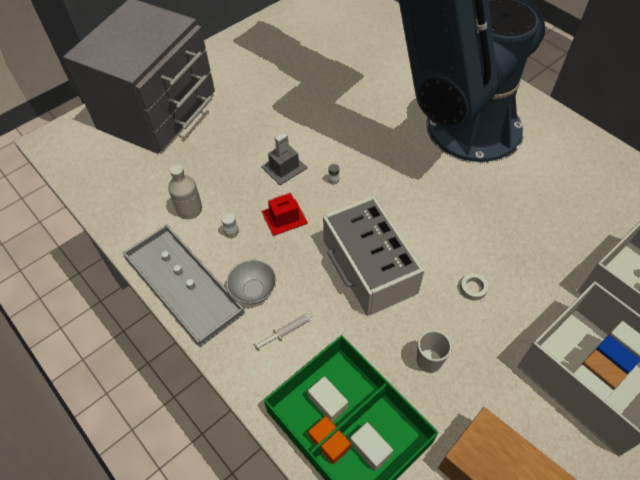

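View pics/top0.png

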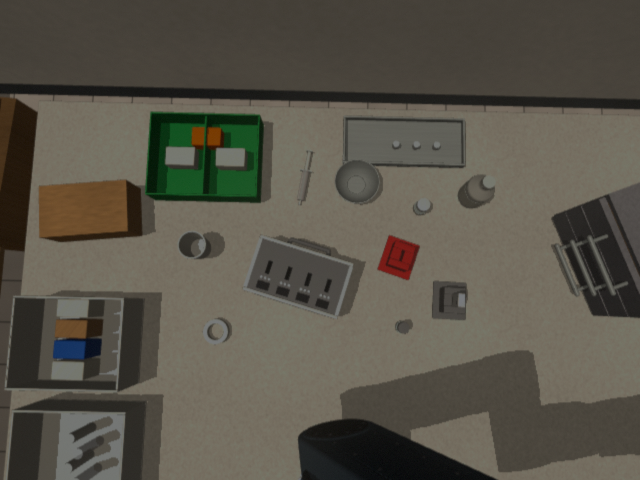

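The scene view shows the gauge in the grey rest at about (283,160) with the red decoy beside it at (285,212). In the top view the pump's four slots are at about (269,268), (289,273), (307,279) and (327,285). I'll zoom in on both.

Run:
```python
import cv2,numpy as np
t=np.load("top0.npz");s=np.load("scene0.npz")
a=cv2.resize(t["p"][225:330,235:365],None,fx=6,fy=5.7,interpolation=cv2.INTER_CUBIC)[:,:,::-1]
cv2.imwrite("pics/a.png",np.clip(a*1.8,0,255).astype(np.uint8)[:600])
b=cv2.resize(t["p"][270:330,420:480],(400,400),interpolation=cv2.INTER_CUBIC)[:,:,::-1]
c=cv2.resize(s["p"][125:185,255:315],(400,400),interpolation=cv2.INTER_CUBIC)[:,:,::-1]
cv2.imwrite("pics/b.png",np.clip(np.hstack([b,c])*1.8,0,255).astype(np.uint8))
```

```text
(no output)
```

View pics/a.png

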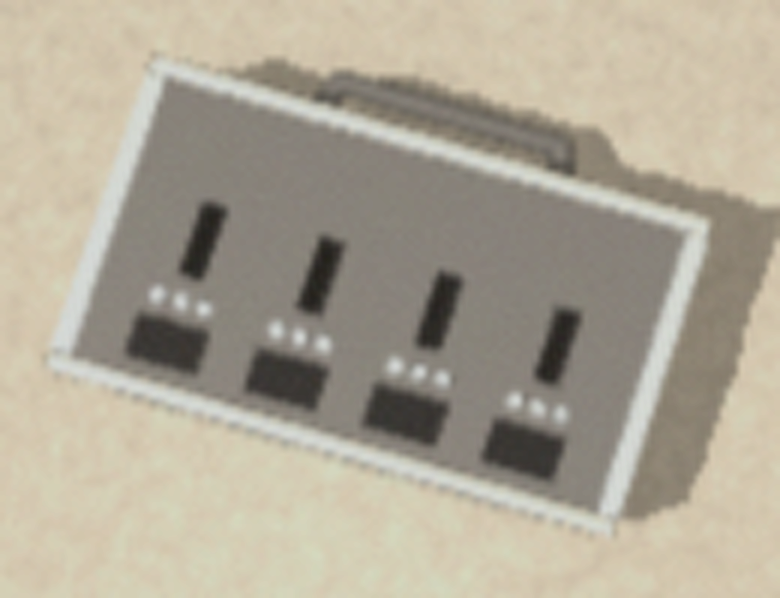

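View pics/b.png

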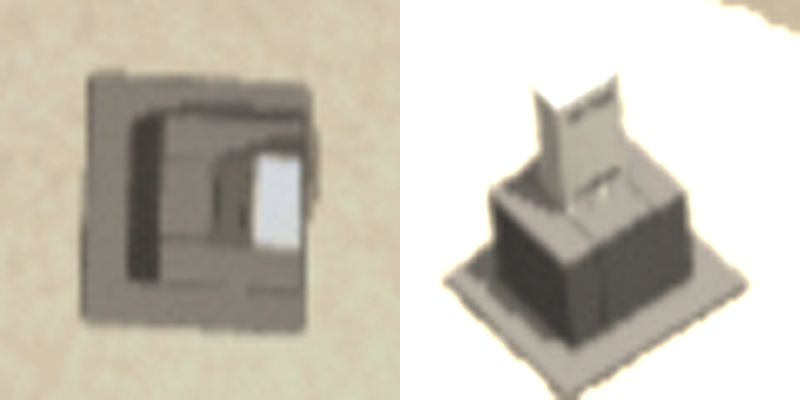

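Top view crop: the slots are the thin dark bars. The gauge's bright top is 30 mm along world x, with yaw near 0. Next I'll measure both in both cameras.

```bash
cat > h.py <<'E'
from bench import manip
import cv2,numpy as np
def ray(c,uv,z):
    K=manip.get_calibration(c);R=np.array(K["R"]);t=np.array(K["t"]);M=np.array(K["camera_matrix"])
    o=-R.T@t; d=R.T@np.linalg.inv(M)@np.array([uv[0],uv[1],1.])
    return o+d*(z-o[2])/d[2]
def proj(c,X):
    K=manip.get_calibration(c);p=np.array(K["camera_matrix"])@(np.array(K["R"])@X+np.array(K["t"]));return p[:2]/p[2]
def blobs(c,mask,z,amin,amax):
    n,l,s,ce=cv2.connectedComponentsWithStats(mask.astype(np.uint8)); out=[]
    for i in range(1,n):
        if amin<=s[i,4]<=amax:
            v,u=np.nonzero(l==i); P=np.array([ray(c,q,z)[:2] for q in zip(u,v)])
            m=P.mean(0);w,V=np.linalg.eigh(np.cov(P.T));a=V[:,1]*np.sign(V[0,1])
            out.append((ce[i].round(1).tolist(),int(s[i,4]),m.round(4).tolist(),np.sqrt(12*w).round(4).tolist(),round(float(np.degrees(np.arctan2(a[1],a[0]))),1)))
    return out
def rot(yaw): # tool down, tool x along yaw
    c,s=np.cos(yaw),np.sin(yaw); return np.array([[c,s,0],[s,-c,0],[0,0,-1.]])
E
python3 - <<'E'
from h import *
for c,(r0,r1,c0,c1) in (("top",(235,320,245,355)),("scene",(200,285,335,415))):
    g=np.load(c+"0.npz")["p"].max(2); m=np.zeros_like(g,bool); m[r0:r1,c0:c1]=g[r0:r1,c0:c1]<45
    print(c,"slots"); [print(*b) for b in blobs(c,m,.1,15,200)]
g=np.load("top0.npz")["p"].min(2); m=np.zeros_like(g,bool); m[280:320,435:475]=g[280:320,435:475]>120
print("grip top"); [print(*b) for b in blobs("top",m,.116,20,300)]
d=np.load("top0.npz")["d"]; print(d[292:306,452:470:3])
s=np.load("scene0.npz")["p"].max(2); print(s[130:160,272:292])
E
```

```text
top slots
[268.4, 266.8] 53 [0.5337, 0.1915] [0.0092, 0.0289] -16.7
[288.0, 273.0] 53 [0.521, 0.1475] [0.0091, 0.0288] -15.3
[307.7, 279.2] 54 [0.5084, 0.1033] [0.0094, 0.0285] -15.5
[327.4, 285.4] 48 [0.4956, 0.0593] [0.0086, 0.0275] -16.4
[262.5, 284.9] 81 [0.4934, 0.2031] [0.0155, 0.0255] 73.0
[282.2, 291.2] 85 [0.4805, 0.159] [0.0156, 0.0265] 74.3
[302.1, 297.4] 86 [0.4677, 0.1147] [0.0158, 0.0266] 74.6
[321.8, 303.6] 86 [0.4553, 0.0708] [0.0159, 0.0263] 74.0
scene slots
[373.6, 211.5] 70 [0.4564, 0.0682] [0.0165, 0.0262] 77.2
[356.9, 219.1] 16 [0.4984, 0.0586] [0.0043, 0.0253] -14.5
[383.6, 226.8] 76 [0.4693, 0.1126] [0.0169, 0.0264] 75.2
[366.7, 234.2] 33 [0.5103, 0.102] [0.0069, 0.0276] -14.8
[394.2, 242.5] 79 [0.4818, 0.157] [0.0166, 0.0263] 74.5
[376.8, 250.1] 35 [0.523, 0.146] [0.0068, 0.0276] -14.2
[404.9, 258.8] 86 [0.4946, 0.2011] [0.0169, 0.0266] 74.2
[387.5, 266.6] 37 [0.5354, 0.1902] [0.0069, 0.0272] -15.4
grip top
[[1.1370496 1.1390114 1.1401814 1.1385038 1.1391414 1.1961534]
 [1.1361747 1.1058269 1.0791043 1.0794362 1.0778823 1.1938682]
 [1.1321267 1.0992979 1.07894
[... 2578 characters left out ...]
  97  95
  100 101]
 [ 63  56  54  53  65  70  74  88  99  99  97  81  68  89  90  99  99  91
   97 101]
 [ 62  59  57  56  58  68  72  83  98  88  81  77  88 114  98 101 100  95
   88  96]
 [ 86  67  62  59  58  61  69  79  96  85  87  91  99 111 100 100 102  99
   94  95]
 [ 98  90  85  67  62  59  63  75  97  94  97  92  99 103 101 101 101 100
  100  98]
 [ 98 101  99  90  85  69  73  74 108 101 100  96 100 101 101 101 101 101
   99  97]
 [ 82  98 101 100  99  91  93  92  95  98 100 100 101 101 101 101 100  97
   85  73]
 [ 54  81  98 101 101 100 101 100  95  88  97 101 102 101 101  99  96  83
   59  52]
 [ 37  54  81  97 101 102 102 102 100  94  88  97 101 100  98  85  69  60
   48  48]]
```

Run:
```python
from h import *
z=np.load("top0.npz");p,d=z["p"],z["d"];g=p.min(2)
print(g[290:308,450:470])
for th in (90,100,110):
    m=np.zeros_like(g,bool); m[286:312,455:468]=g[286:312,455:468]>th
    m&=(d<1.095)
    print(th,[*blobs("top",m,.116,20,300)])
# rest foot yaw
m=np.zeros_like(g,bool); m[270:330,425:475]=p.max(2)[270:330,425:475]<118
n,l,s,ce=cv2.connectedComponentsWithStats(m.astype(np.uint8)); i=1+np.argmax(s[1:,4])
v,u=np.nonzero(l==i); print(s[i]); b=cv2.boxPoints(cv2.minAreaRect(np.c_[u,v].astype(np.float32))); q=np.array([ray("top",x,.004)[:2] for x in b]); print(q.round(4),q.mean(0)); e=np.diff(q,axis=0); print(np.linalg.norm(e,axis=1),np.degrees(np.arctan2(e[:,1],e[:,0])))
s=np.load("scene0.npz")["p"]; g=s.max(2).astype(int)
# red hidden check: scene-side corners of grip top
for n,uv in (("L",(275.2,138)),("R",(287.3,135.5)),("Fcorner",(279,141.5))): print(n,ray("scene",uv,.116).round(4))
for X in ([.475,-.227,.116],[.475,-.227,.056]): print(proj("scene",np.array(X)),proj("top",np.array(X)))
```

```text
[[ 67  66  67  66  65  66  66  65  65  63  55  54  53  53  53  50  60  74
   97  99]
 [ 67  67  65  67  66  66  64  55  54  54  48  45  47  46  47  46  59  71
   96  98]
 [ 67  67  65  63  56  56  54  48  49  53  52  51  48  49  47  45  58  69
   93  96]
 [ 65  65  59  54  49  48  49  50  65  91  87  82  73  70  68  48  58  69
   93  96]
 [ 65  61  54  50  49  49  51  54  79 112 113 111 107 106 101  57  55  68
   95  97]
 [ 66  59  53  50  51  52  52  55  86 116 118 117 116 116 110  62  54  69
   95  98]
 [ 65  59  49  50  51  52  50  52  87 116 118 118 118 118 111  62  53  71
   97  99]
 [ 66  60  43  50  51  52  51  56  92 117 118 118 118 118 111  61  61  72
   98  99]
 [ 67  60  42  50  52  52  52  56  98 118 118 119 118 118 112  63  65  71
   97 100]
 [ 66  60  42  49  51  53  52  59  99 118 118 119 118 118 111  65  65  72
   97  99]
 [ 67  60  42  50  52  51  49  61 101 118 118 118 119 118 112  65  68  85
   96 100]
 [ 67  61  42  50  51  51  43  61 104 118 118 118 119 117 112  65  70  95
   97  99]
 [ 66  59  44  52  52  51  43  63 106 118 118 117 119 118 112  68  73  96
  100 
[... 345 characters left out ...]
 [ 65  63  62  62  62  60  60  63  71  75  79  83  85  84  83  64  97 100
   99 100]]
90 [([461.1, 300.0], 88, [0.4698, -0.2334], [0.0148, 0.0281], -2.0)]
100 [([461.3, 300.1], 83, [0.4696, -0.2338], [0.0142, 0.0277], -3.6)]
110 [([461.4, 299.7], 67, [0.4704, -0.234], [0.0127, 0.0247], 1.6)]
[ 427  270   47   53 1541]
[[ 0.4204 -0.1775]
 [ 0.546  -0.1854]
 [ 0.5416 -0.2962]
 [ 0.4161 -0.287 ]] [ 0.48102408 -0.23652367]
[0.1258571  0.11086816 0.12591592] [ -3.57656013 -92.26224679 175.81188781]
L [ 0.4864 -0.2397  0.116 ]
R [ 0.4597 -0.2265  0.116 ]
Fcorner [ 0.4869 -0.2247  0.116 ]
[282.23691393 138.52294161] [458.16417073 297.5466063 ]
[283.92747351 155.48855671] [451.33464464 297.82098686]
```

Run:
```python
from h import *
R=rot(np.radians(-2.5)); x,y=.471,-.2333
manip.set_gripper(0.7,60)
manip.move_ptp([x,y,.20],R)
manip.move_l([x,y,.069],max_speed=.1)
print(manip.current_force(),manip.current_time())
manip.set_gripper(0.0,60)
print(manip.current_force(),manip.current_grip_width(),manip.current_grip_force())
manip.move_l([x,y,.09],max_speed=.05); print(manip.current_force())
manip.move_l([x,y,.20],max_speed=.12)
print(manip.current_force(),manip.current_grip_width(),manip.current_grip_force(),manip.current_time(),manip.current_qpos())
S=np.array([.5344,.1908,0]); Rp=rot(np.radians(-16.1))
manip.move_ptp([.520,.146,.20],Rp)
print(manip.current_force(),manip.current_ee_pos(),manip.current_time())
for c in ("scene","top"):
    p,d=manip.grab_frame(c); np.savez(f"{c}1.npz",p=p,d=d)
p=np.load("scene1.npz")["p"]; u,v=map(int,proj("scene",np.array([.52,.146,.14])));print(u,v)
cv2.imwrite("pics/c.png",cv2.resize(p[v-60:v+60,u-80:u+80],None,fx=5,fy=5,interpolation=cv2.INTER_CUBIC)[:,:,::-1])
```

```text
[0.45073876 0.10152305 0.39758628] 4.3083
[-1.65834628 -0.20207322  5.06979682] 0.17684319621593933 58.46908092498779
[-0.40962017  0.11108419  0.00056474]
[-0.03283544 -0.23543009 -1.23580694] 0.1809791654201964 58.34905743598938 6.4083 [-5.48528599e-01  3.43593536e-01  1.74862025e+00  1.93913675e-05
  1.05066277e+00  1.06591618e+00]
[-0.3434065   0.10145636 -0.4012263 ] [0.52014883 0.14525208 0.1998603 ] 7.8333
379 238
```

View pics/c.png

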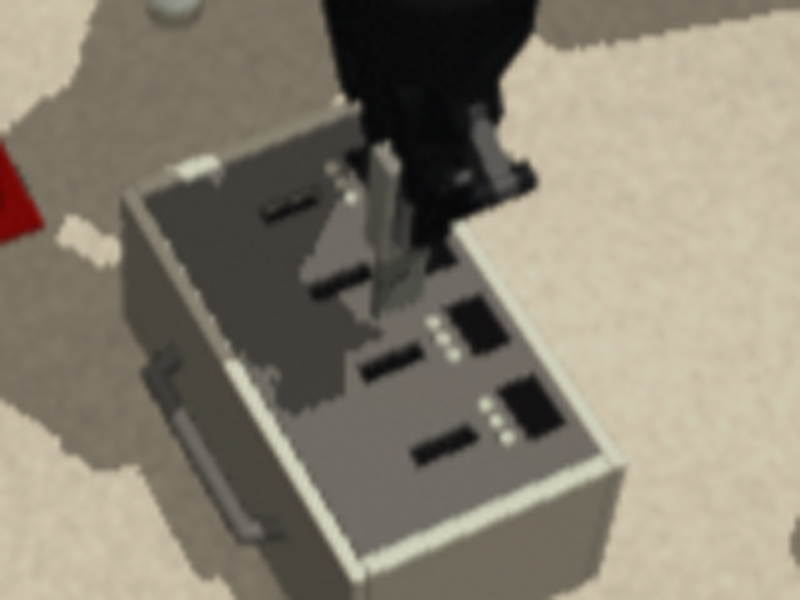

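The gauge is held upright, with the blade tip at about (378,241) in the full scene picture. Now I'll lower it stepwise into the first slot while watching the force.

```bash
cat >> h.py <<'E'
SL=np.array([[.5347,.1909],[.5219,.1468],[.5092,.1027],[.4964,.0586]])
Rp=rot(np.radians(-16.1)); ex=np.array([np.cos(np.radians(-16.1)),np.sin(np.radians(-16.1))]); ey=np.array([-ex[1],ex[0]])
def F(): return np.mean([manip.current_force() for _ in range(3)],axis=0)
def at(xy,depth,v=.05): manip.move_l([xy[0],xy[1],.163-depth],max_speed=v)
def down(xy,d0,d1,f0,step=.0005,stop=13.):
    d=d0; log=[]
    while d<d1-1e-9:
        f=(F()-f0); s=step if abs(f[2])<3 else step/2
        d+=s; at(xy,d); f=F()-f0
        log.append((round(d*1e3,2),round(f[2],1),round(float(f[:2]@ey),1)))
        if f[2]>stop: break
    return d,log
E
python3 - <<'E'
from h import *
xy=SL[0]
at(xy,-.02,.15); at(xy,-.004); manip.dwell(.2); f0=F(); print(f0,manip.current_ee_pos(),xy,manip.current_time())
p,d=manip.grab_frame("scene"); np.savez("scene2.npz",p=p,d=d)
d,log=down(xy,-.004,.009,f0,.001,5.)
print(log,manip.current_time(),manip.current_ee_pos())
cv2.imwrite("pics/d.png",cv2.resize(p[220:300,340:440],None,fx=7,fy=7,interpolation=cv2.INTER_CUBIC)[:,:,::-1])
E
```

```text
[0.71972092 0.31282218 0.31170585] [0.53483932 0.19091678 0.16726339] [0.5347 0.1909] 9.0833
[(-3.0, np.float64(-0.9), -0.9), (-2.0, np.float64(-0.9), -0.4), (-1.0, np.float64(-0.9), 0.2), (0.0, np.float64(-0.7), -1.0), (1.0, np.float64(-1.4), -1.1), (2.0, np.float64(-1.3), -0.6), (3.0, np.float64(0.0), -1.0), (4.0, np.float64(-0.7), -0.6), (5.0, np.float64(-1.1), -0.8), (6.0, np.float64(-1.3), -1.2), (7.0, np.float64(-1.0), 0.3), (8.0, np.float64(0.1), -0.5), (9.0, np.float64(-0.5), -0.2)] 12.3833 [0.53465046 0.19088616 0.15392383]
```

View pics/d.png

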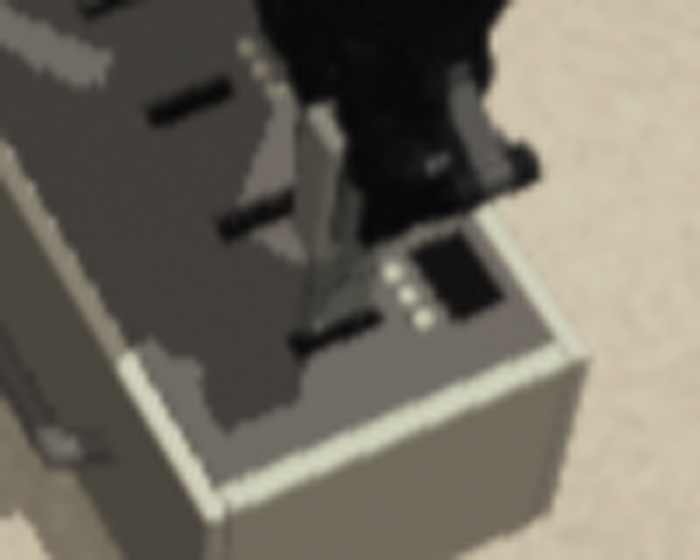

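The picture shows the blade tip at crop (335,310), just over the slot at (335,332). It has since entered 9 mm with no resistance. Next I'll centre it in y by touching the mouth walls, then probe deeper.

Run:
```python
from h import *
xy=SL[0]; f0=np.mean([F() for _ in range(5)],axis=0); res=[]
for s in (1,-1):
    o=0
    while o<.0035:
        o+=.0005; at(xy+s*o*ey,.009); f=float((F()-f0)[:2]@ey)
        if abs(f)>2.5:
            manip.dwell(.05); f=float((F()-f0)[:2]@ey)
            if abs(f)>2.5: break
    res.append(s*o); print(s,o,f); at(xy,.009)
off=sum(res)/2; print("off",off)
xy=xy+off*ey; at(xy,.009); manip.dwell(.1); f0=np.mean([F() for _ in range(5)],axis=0)
np.save("off.npy",off)
d,log=down(xy,.009,.0205,f0,.0005,13.)
print([(a,float(b),c) for a,b,c in log],manip.current_time(),manip.current_ee_pos())
```

```text
1 0.0035 -0.8451856280002019
-1 0.002 4.258401259498512
off 0.00075
[(9.5, -1.3, 0.1), (10.0, -1.6, 0.8), (10.5, -0.5, -0.2), (11.0, -0.4, 0.7), (11.5, -0.5, -0.3), (12.0, -1.0, 0.0), (12.5, -0.8, 0.3), (13.0, -1.4, 0.5), (13.5, 0.8, 1.0), (14.0, 1.3, 2.2), (14.5, 3.8, 3.1), (14.75, 4.5, 3.5), (15.0, 6.7, 2.7), (15.25, 6.8, 1.9), (15.5, 7.9, 2.1), (15.75, 8.0, 1.7), (16.0, 8.4, 1.1), (16.25, 8.4, 2.0), (16.5, 8.7, 1.9), (16.75, 7.5, 1.0), (17.0, 7.0, 2.0), (17.25, 7.3, 1.3), (17.5, 6.3, 2.9), (17.75, 6.1, 1.8), (18.0, 6.9, 2.2), (18.25, 7.2, 0.6), (18.5, 6.9, 2.3), (18.75, 7.8, 2.0), (19.0, 6.4, 1.5), (19.25, 7.1, 1.2), (19.5, 7.2, 1.9), (19.75, 7.1, 1.6), (20.0, 6.8, 1.2), (20.25, 6.5, 1.5), (20.5, 6.6, 2.0)] 24.7833 [0.53532985 0.1915859  0.14304083]
```

Slot A behaves like the gripping clip: it lets the blade in at about 8.7 N, then drags at a steady 7 N or so. I'll go to 25 mm, check the drag on an upward pull, and take a picture.

Run:
```python
from h import *
xy=SL[0]+(np.load("off.npy")+.0005)*ey
at(xy,.0215,.02); at(xy,.027,.01); a=F(); at(xy,.025,.01); b=F(); manip.dwell(.1)
print("down",a,"up",b,F(),manip.current_grip_width(),manip.current_time())
at(xy,.0254,.01); print(F())
p,d=manip.grab_frame("scene")
cv2.imwrite("pics/e.png",cv2.resize(p[220:300,340:440],None,fx=7,fy=7,interpolation=cv2.INTER_CUBIC)[:,:,::-1])
```

```text
down [0.9448747  0.43958344 5.8458081 ] up [ 2.59694666  1.70399281 -8.66174833] [ 1.49068655  1.136811   -8.7000803 ] 0.17875584583519508 26.1833
[ 0.51382449  0.77696269 -7.55488734]
```

View pics/e.png

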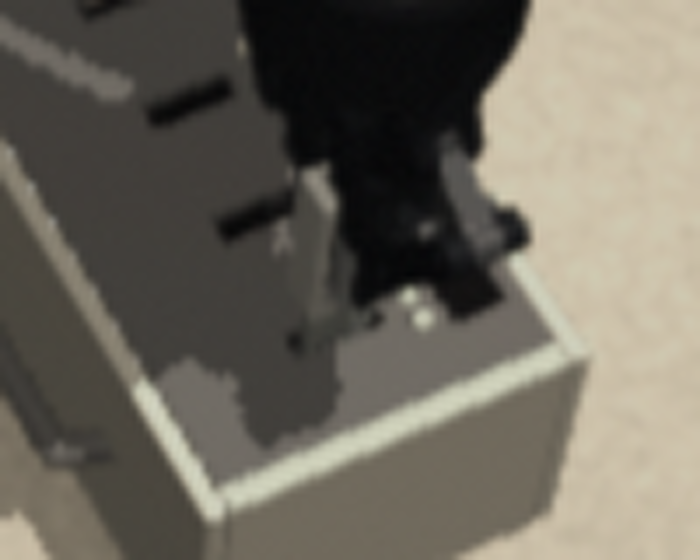

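The blade is in slot A at crop (330,330), and it drags both ways. Releasing it now.

Run:
```python
from h import *
manip.set_gripper(0.6,20); print(manip.current_grip_force(),F())
P=np.array(manip.current_ee_pos()); manip.move_l([P[0],P[1],.30],max_speed=.08)
manip.move_ptp([.40,-.1,.33],Rp)
ims=[]
for c in ("scene","top"):
    p,d=manip.grab_frame(c); u,v=map(int,proj(c,np.array([.535,.191,.15]))); ims.append(cv2.resize(p[v-40:v+40,u-40:u+40],(400,400),interpolation=cv2.INTER_CUBIC)[:,:,::-1])
    print([(np.round(r["at"],3).tolist(),r["confidence"]) for r in manip.look_for(c,"gauge_grip")])
    if c=="top":
        m=(p.min(2)>85); k=np.zeros_like(m); k[v-30:v+30,u-30:u+30]=1; print(np.median(d[v-4:v+4,u-4:u+4]))
cv2.imwrite("pics/f.png",np.hstack(ims)); print(manip.current_time())
```

```text
0.0 [0.16292036 0.01075029 0.06056037]
[([0.542, 0.195, 0.161], 0.89), ([0.748, -0.019, 0.013], 0.64)]
[([0.536, 0.189, 0.185], 0.51)]
1.01391
30.525
```

View pics/f.png

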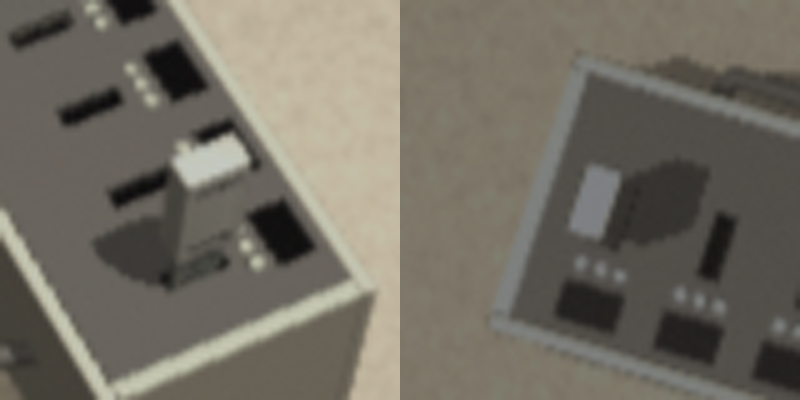

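The gauge stands upright in slot A, with its grip top at z≈0.185, which puts the tip about 25 mm deep. Handing in.

```bash
python3 -c "
from bench import manip
print(manip.sign_off())"
```

```text
the job is handed in; nothing more can be done
None
```

The job is handed in at about 31 s of the 64 s: the gauge stands upright and released in the clip that drags (the end slot farthest from the rest, the first one I tried, so the other three were not tested), about 25 mm deep; the hand-in returned no verdict.

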